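# Close the ornament tin, then lift off only its cover

## Task

Two wood offcuts lie across the mouth of the open ornament tin: put both in the scrap bin. Then carry the nested pair of lids together by the wooden post, lower it into the tin's mouth until the inner lid is fully seated, and let go. Finally take the outer cover by its collar, lift it alone, leaving the inner lid seated, and finish while holding the cover still and level about 10 cm above where it sat on the tin; do not put it down or let go, and leave the tape roll, torch and small box alone.

Things in the scene. Friction and masses are not known exactly. Their poses are not given: they have to be found in the camera images.
- tin: All sizes in mm. Open round steel tin, fixed to the bench and upright: outside diameter 116, mouth diameter 104, height 100. Origin: centre of its underside, z up, rim 100 above it. A few ornaments lie on its floor, under 45 high. Its yaw gives only the rough direction of the offcuts (read theirs).
- inner_lid: Inner lid (mm), loose, starts upright on the bench under the cover: plug 96 wide, 15 deep, chamfered below; flange 120 wide, 6 thick; on it a central wooden post 20 wide, top 67 above the origin. Origin: centre of the plug's underside, z up. Seated, the flange rests on the tin's rim, the origin 85 above the tin's; 4 play all round. About 0.25 kg.
- cover: Outer cover (mm), about 0.14 kg, just resting on the inner lid's flange: disc 134 wide, skirt round the flange; on top a central round collar 40 wide, 18 high, bore 28; the post passes through with 4 play and stands 24 above it. Origin: centre of the skirt's lower edge, 17 above the inner lid's; disc top at 8, collar top at 26. Lifting the post lifts both lids, the collar the cover alone.
- offcut_a: Loose wood offcut, 130 long (its x) by 24 wide (its y) by 26 high, in mm, lying across the tin's rim, to one side of the mouth's centre. Origin: centre of its underside. The clear gap between the two offcuts is at least 30. Mass about 45 g.
- offcut_b: The other offcut, same size, parallel to the first within some 10 degrees, on the other side of the mouth's centre.
- bin: Scrap bin (mm), open grey box fixed to the bench: 190 (its x) by 240 (its y), 110 high, walls and floor 5. Origin: centre of its underside.
- tape: Bystander (mm): roll of tape lying flat, diameter 96, height 45, origin centre of its underside.
- torch: Bystander (mm): black torch standing on its head, diameter 48, height 120, origin centre of its underside.
- keepbox: Bystander (mm): small lidded plastic box 86 by 116, height 55, origin centre of its underside.
Things that resemble listed ones, but are neither listed nor needed, are in the scene too. There is more than one size of the cover; the job needs the smaller. Leave any turquoise look-alike of the offcut_a alone.

How it is judged:
By the outcome, as a careful person would: the job done as asked, in the order asked, and still so for the second after the job is handed in, while the arm keeps its last pose, push and grip.
It also fails if it takes over 72 s, if anything falls off the work surface, if the arm or the gripper's body presses on something with over 40 N, if the wrist force passes 120 N, or if a joint passes its speed limit or range.

## Robot

A 7-joint arm with a two-finger parallel gripper is mounted at the origin on the work surface. World frame = base frame: x ahead of the robot, y to its left, z up, the work surface at z = 0. Lengths are in m, angles in rad, forces in N, time in s.
With the tool pointing down it reaches from about 0.4 to 0.85 m from the base axis. Payload 4.4 kg.
Tool frame: the origin (TCP) lies on the centre line of the jaws, within the pads' length; the fingertips stand 14 mm ahead of it and the grasp point (between the pads) lies 5 mm behind it; z points along the fingers, y is the line along which they close (so a half turn about z gives the same grasp; the last joint's range is limited). The gripper opens to 94 mm and grips with 3 to 60 N. Pads are 16 mm wide; open, the fingers measure 119 mm over their backs; the gripper's body (75 mm by 177 mm) begins 78 mm behind the grasp point.
Start: joints at [-0.066, 0.628, 0.038, 1.517, -0.027, 0.996, -0.02], TCP at [0.65, 0, 0.219] pointing down, gripper open.
Joint ranges: [-3.06, 3.06], [-0.37, 2.12], [-1.25, 1.32], [0.18, 2.47], [-1.1, 4.24], [0.23, 1.98], [-2.94, 2.94]. Speed limits (rad/s): [2.57, 2.57, 3.14, 3.14, 3.14, 3.14, 3.14].

## Interface

Orientations are given as a unit quaternion [x, y, z, w].
In Python, from workcell import arm gives the robot as it stands. The module is installed in compiled form; this text tells all that it offers.
- The arm moves only by the shell command python3 -m creep 'ROWS' [FORCE]. ROWS is JSON, one flat list of numbers, 5 for each row, row after row: the finger opening in mm, from 0 to 94, then the shift along the world's x, y, z in mm, then the turn about the world's z in rad. A call has exactly 8 rows; each row is the pose to reach, as a shift and turn from the pose commanded when the call began; what a row does not reach only later rows make up. A row lasts 1/8 s, in which the tool goes at most 62.5 mm and 10.7 degrees, less where a joint would pass 70% of its speed; a pose out of reach is approached as far as the arm can. A call with a gripper value outside its range is refused whole. The fingers move at their own pace and stop on an object; FORCE is the grip in N (left out, the last holds). Time passes only in rows, so rows that repeat a pose let the fingers close, or fill a call up. It gives the time, the measured TCP pose, the force, the opening and the grip force at its end, in the units of the state.
- arm.get_state(): the state, without advancing time (a new reading comes with each control period).
- arm.grab_frame(name): name is "scene" or "side" or "wrist"; returns the picture (400x640x3 uint8, blue, green, red); there is no depth.
- arm.camera_params(name): a dict with "camera_matrix" (3x3 intrinsics, pixels), "rvec" (rotation vector, rad) and "tvec" (3), from world to camera coordinates, as OpenCV has them. Camera axes: x right, y down, z forward; pixel columns grow to the right and rows downward; lengths in m; the calibration is good to about 2 mm. A picture is of the moment at which its call begins: read the wrist's pose just before it. camera_params takes no time and is no camera call; for the wrist camera it gives the pose at the moment of the call.
- arm.close_job(): hands the job in; it is judged then, once.
The state is a dict: "t": time; "qpos": joint angles; "joint_vel": joint speeds; "tau": joint torques, N m; "tool_pos": TCP position; "orientation": TCP orientation; "wrist_force": force on the tool from outside, world axes, zero at the start; "torque": the same for the moment, N m; "finger_gap": finger opening in m; "grasp_force": force on a finger pad.
Only numpy, scipy, OpenCV 4.12 (cv2) and the standard library are available. Lean on these libraries where they do the work, as an engineer would, in place of code of your own. Each camera call takes 0.05 s, during which the arm holds its last target. There are 200 camera calls.

## Working session

There is one attempt and no reset: what is moved stays moved. The work goes in short steps, Python scripts to look and compute and a shell command to move; the robot and the scene stay as the last step left them, time stands still between calls to the robot, and variables do not carry over. Pictures are saved under pics/ and viewed, at most 10 in all, crops included, and the job is handed in when it is done.

```bash
mkdir -p pics
python3 - <<'E'
from workcell import arm
import cv2,numpy as np
a=arm.grab_frame("scene");b=arm.grab_frame("side")
cv2.imwrite("pics/scene.png",a);cv2.imwrite("pics/side.png",b)
w=arm.camera_params("wrist");c=arm.grab_frame("wrist");cv2.imwrite("pics/wrist.png",c)
for n in("scene","side","wrist"):
    p=arm.camera_params(n);R=cv2.Rodrigues(np.array(p["rvec"]))[0];print(n,np.round(-R.T@np.array(p["tvec"]).ravel(),3),np.round(R[2],2),np.round(p["camera_matrix"],1).tolist())
print(arm.get_state())
E
```

```text
scene [ 1.008 -0.289  1.152] [-0.39  0.32 -0.87] [[436.3, 0.0, 323.6], [0.0, 436.3, 205.8], [0.0, 0.0, 1.0]]
side [0.287 0.77  0.664] [ 0.26 -0.74 -0.63] [[369.4, 0.0, 324.1], [0.0, 369.4, 196.3], [0.0, 0.0, 1.0]]
wrist [0.65  0.067 0.385] [-0.   -0.23 -0.97] [[331.5, 0.0, 320.8], [0.0, 331.5, 195.7], [0.0, 0.0, 1.0]]
{'t': 0.15, 'qpos': array([-0.06580352,  0.62911621,  0.03845344,  1.51813872, -0.02702112,
        0.99627512, -0.02002243]), 'joint_vel': array([-0.00056045, -0.00364763, -0.00066154, -0.00405792, -0.00187446,
       -0.00048182,  0.00070103]), 'tau': array([ 1.52036100e-03, -5.50088596e+01,  1.14465751e+00, -1.86816269e+01,
       -5.22438856e-02,  2.09789607e-02,  9.34746663e-05]), 'tool_pos': array([6.49518032e-01, 3.86330526e-05, 2.18776606e-01]), 'orientation': array([ 7.07118800e-01,  7.07094406e-01, -4.98682974e-04, -5.05289287e-04]), 'wrist_force': array([ 3.62955799e-01, -3.38674858e-04,  6.58409114e-01]), 'torque': array([-0.03826347,  0.02783019,  0.00681236]), 'grasp_force': 0.0, 'finger_gap': 0.09407557660046219}
```

View pics/scene.png

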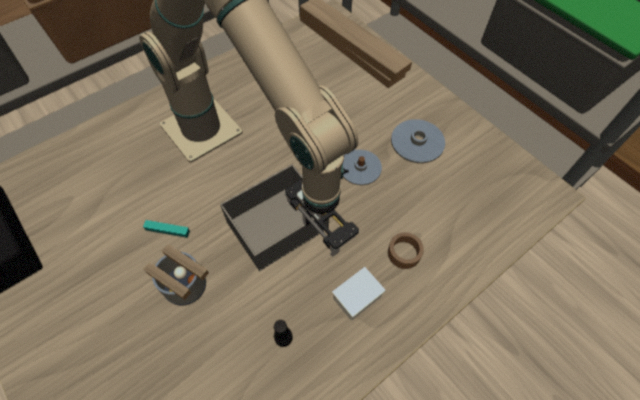

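View pics/side.png

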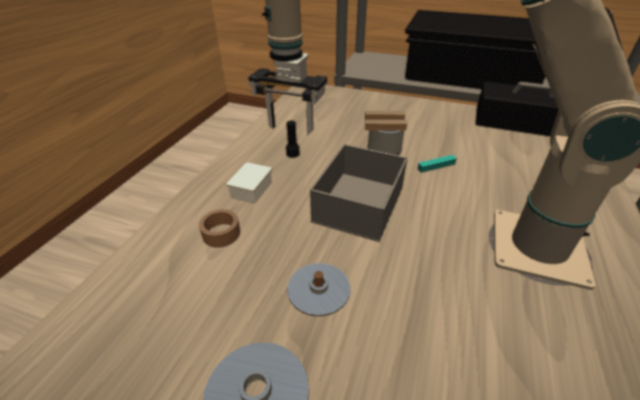

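The scene view shows the tin with two brown offcuts at (180,272), a turquoise look-alike at (167,228), and the bin at (270,215). The lids with the post are at (361,163), the larger cover without a post at (418,140), the tape at (406,250), the torch at (283,333) and the box at (358,292). In the side view the lid pair is at (319,285) and the big cover at (256,385).

Candidates: for the cover, scene (361,163) has the post and is smaller, so I choose it over (418,140). For the offcuts, the brown ones at (188,262) and (167,279), not the turquoise one at (167,228).

```bash
cat > h.py <<'E'
from workcell import arm
import cv2,numpy as np
def ray(p,uv):
    R=cv2.Rodrigues(np.array(p["rvec"],float))[0];t=np.array(p["tvec"],float).ravel();K=np.array(p["camera_matrix"])
    return -R.T@t, R.T@np.linalg.inv(K)@np.array([uv[0],uv[1],1.])
def at(n,uv,z):
    p=n if isinstance(n,dict) else arm.camera_params(n)
    c,d=ray(p,uv);return c+d*(z-c[2])/d[2]
def proj(n,P):
    p=n if isinstance(n,dict) else arm.camera_params(n)
    return cv2.projectPoints(np.array(P,float).reshape(-1,1,3),np.array(p["rvec"],float),np.array(p["tvec"],float),np.array(p["camera_matrix"]),None)[0].reshape(-1,2)
E
python3 - <<'E'
from h import *
for n,uv,z in [("scene",(361,160),.067),("side",(319,275),.067),("scene",(418,135),.026),("scene",(180,268),.1),("side",(386,120),.126),("scene",(406,246),.045),("scene",(281,326),.12),("scene",(358,290),.055),
 ("scene",(222,209),.11),("scene",(260,266),.11),("scene",(290,168),.11),("side",(349,149),.11),("side",(407,159),.11),("side",(384,197),.11),("side",(314,188),.11)]:
    print(n,uv,np.round(at(n,uv,z),3))
s=cv2.imread("pics/scene.png");d=cv2.imread("pics/side.png")
def c(i,x,y,w=80,h=60):return cv2.resize(i[y:y+h,x:x+w],(400,300),interpolation=cv2.INTER_CUBIC)
cv2.imwrite("pics/crop.png",np.vstack([np.hstack([c(s,140,235),c(s,325,130)]),np.hstack([c(d,345,100),c(d,280,255)])]))
E
```

```text
scene (361, 160) [0.467 0.302 0.067]
side (319, 275) [0.459 0.313 0.067]
scene (418, 135) [0.486 0.539 0.026]
scene (180, 268) [ 0.454 -0.306  0.1  ]
side (386, 120) [ 0.453 -0.289  0.126]
scene (406, 246) [0.757 0.219 0.045]
scene (281, 326) [ 0.74  -0.192  0.12 ]
scene (358, 290) [0.772 0.027 0.055]
scene (222, 209) [ 0.377 -0.13   0.11 ]
scene (260, 266) [ 0.58  -0.144  0.11 ]
scene (290, 168) [0.382 0.097 0.11 ]
side (349, 149) [ 0.521 -0.11   0.11 ]
side (407, 159) [ 0.356 -0.112  0.11 ]
side (384, 197) [0.38  0.073 0.11 ]
side (314, 188) [0.551 0.095 0.11 ]
```

View pics/crop.png

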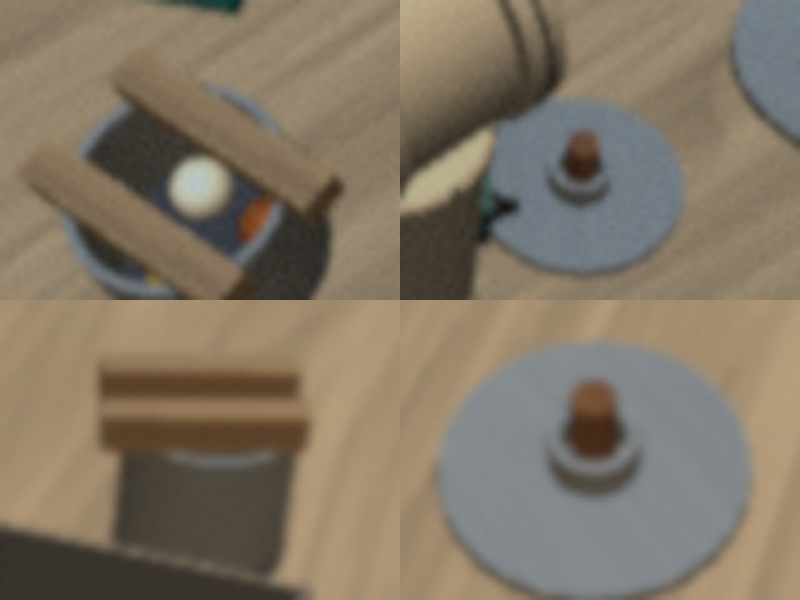

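The crops confirm the choice. Both brown offcuts lie across the tin, with corners read in the top-left panel. The post stands through the smaller cover's collar, with its top at scene (361.6,158) and side (318.8,273.6).

Run:
```python
from h import *
for nm,cs in {"near":[(140,48),(112,80),(340,185),(318,208)],"far":[(42,143),(22,175),(252,275),(235,295)]}.items():
    P=np.array([at("scene",(140+x/5-.4,235+y/5-.4),.126) for x,y in cs]);m=P.mean(0);v=P[2:].mean(0)-P[:2].mean(0)
    print(nm,np.round(P[:,:2],3).tolist(),m.round(3),np.hypot(*v[:2]),np.degrees(np.arctan2(v[1],v[0])))
print(at("side",(345+199/5,100+355/5),.126),at("side",(345+203/5,100+402/5-60),.126), at("side",(345+203/5,100+(402-300)/5),.126),at("side",(345+199/5,100+(360-300)/5),.126))
c1,d1=ray(arm.camera_params("scene"),(361.2,157.6));c2,d2=ray(arm.camera_params("side"),(318.4,273.2))
s=np.linalg.lstsq(np.c_[d1,-d2],c2-c1,rcond=None)[0];print(c1+d1*s[0],c2+d2*s[1])
print(at("scene",(361.2,157.6),.067),at("side",(318.4,273.2),.067))
```

```text
near [[0.39, -0.298], [0.397, -0.318], [0.518, -0.257], [0.522, -0.271]] [ 0.457 -0.286  0.126] 0.13441481754691906 19.209568457284764
far [[0.406, -0.362], [0.416, -0.378], [0.532, -0.314], [0.536, -0.326]] [ 0.472 -0.345  0.126] 0.13291692225110363 22.08533167939902
[ 0.39796228 -0.01200547  0.126     ] [ 0.45392946 -0.28627943  0.126     ] [ 0.45392946 -0.28627943  0.126     ] [ 0.46867762 -0.34349381  0.126     ]
[0.46040665 0.30820712 0.06691904] [0.4615479  0.30889363 0.06672129]
[0.46044748 0.30816256 0.067     ] [0.46146669 0.30910892 0.067     ]
```

```bash
python3 -m creep '[94,-25,-40,20,-0.18, 94,-50,-90,40,-0.36, 94,-80,-140,40,-0.54, 94,-110,-190,40,-0.72, 94,-140,-240,40,-0.90, 60,-165,-280,40,-1.08, 40,-185,-285,40,-1.22, 40,-185,-285,40,-1.22]' 30
python3 - <<'E'
from h import *
p=arm.camera_params("wrist");f=arm.grab_frame("wrist");cv2.imwrite("pics/w1.png",f)
s=arm.get_state();print(s["tool_pos"],s["qpos"])
np.save("w1.npy",p,allow_pickle=True)
print(proj(p,[[.457,-.286,.126],[.472,-.345,.126]]))
E
```

```text
t: 1.15
tool_pos: [0.4636, -0.2857, 0.2595]
orientation: [0.985, 0.174, -0.0, -0.0]
wrist_force: [-0.2, -0.1, -0.0]
finger_gap: 0.0676
grasp_force: 0.0
[ 0.46520783 -0.28462615  0.25944771] [ 0.23019665  0.45613282  0.39557718  1.76859299 -0.20955453  0.95834473
 -0.50715044]
[[319.27089411 198.30315853]
 [384.0834289  204.54132203]]
```

View pics/w1.png

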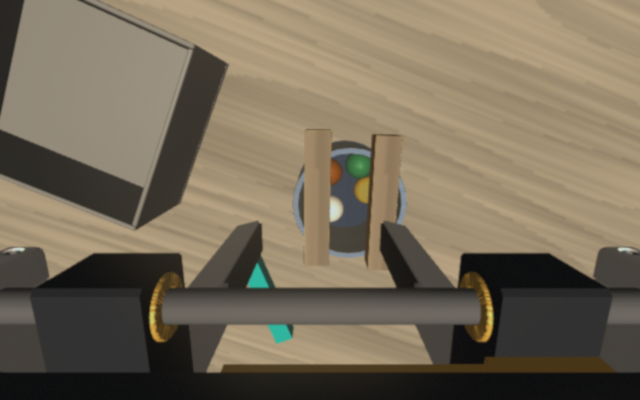

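The wrist view shows the near offcut's top face at (304–331, 130–265) and the far one from (373–401, 136) down to (369–391, 268). The turquoise piece is away from both. The bin is at the upper left, with its wall tops visible.

Run:
```python
from h import *
p=np.load("w1.npy",allow_pickle=True).item()
for nm,cs in {"near":[(305,130),(331,130),(305.5,265),(328.5,265)],"far":[(373,135.5),(401,137),(369,267),(391,269)]}.items():
    P=np.array([at(p,q,.126) for q in cs]);m=P.mean(0);v=P[:2].mean(0)-P[2:].mean(0)
    print(nm,m.round(4),np.hypot(*v[:2]),np.degrees(np.arctan2(v[1],v[0])))
g=cv2.cvtColor(cv2.imread("pics/w1.png"),cv2.COLOR_BGR2GRAY)
for z,q in [(.11,(191,46)),(.11,(227,66)),(.11,(136,227)),(.0,(181,204)),(.11,(22,0)),(.1,(293,203)),(.1,(407,203)),(.1,(348,143)),(.1,(348,255))]: print(q,at(p,q,z).round(3))
```

```text
near [ 0.4542 -0.2852  0.126 ] 0.12949708197534726 19.37368934806189
far [ 0.4711 -0.3446  0.126 ] 0.12719265980016498 19.458580845922214
(191, 46) [ 0.545 -0.133  0.11 ]
(227, 66) [ 0.54  -0.168  0.11 ]
(136, 227) [ 0.363 -0.125  0.11 ]
(181, 204) [ 0.358 -0.126  0.   ]
(22, 0) [0.531 0.012 0.11 ]
(293, 203) [ 0.437 -0.265  0.1  ]
(407, 203) [ 0.477 -0.373  0.1  ]
(348, 143) [ 0.513 -0.296  0.1  ]
(348, 255) [ 0.403 -0.337  0.1  ]
```

```bash
python3 -m creep '[40,-10,-1,-60,0, 40,-10,-1,-115,0, 40,-10,-1,-138,0, 40,-10,-1,-141,0, 40,-10,-1,-141,0, 10,-10,-1,-141,0, 10,-10,-1,-141,0, 10,-10,-1,-141,0]' 30
```

```text
t: 2.2
tool_pos: [0.4557, -0.2861, 0.1195]
orientation: [0.985, 0.175, 0.001, 0.0]
wrist_force: [-0.3, 0.3, 5.8]
finger_gap: 0.0237
grasp_force: 29.9
```

```bash
python3 -m creep '[10,0,0,55,0, 10,0,0,110,0, 10,2,55,120,-0.1, 10,4,115,120,-0.2, 10,6,175,120,-0.3, 10,8,235,120,-0.4, 10,10,285,100,-0.4, 10,10,305,60,-0.4]'
python3 -m creep '[10,0,0,-55,0, 10,0,0,-105,0, 10,0,0,-118,0, 10,0,0,-118,0, 60,0,0,-118,0, 60,0,0,-118,0, 60,0,0,-60,0, 60,0,0,0,0]'
```

```text
t: 3.2
tool_pos: [0.4664, 0.0229, 0.1789]
orientation: [1.0, -0.022, 0.002, -0.001]
wrist_force: [0.3, -0.8, -0.7]
finger_gap: 0.0244
grasp_force: 29.9
t: 4.2
tool_pos: [0.4647, 0.019, 0.1803]
orientation: [1.0, -0.025, -0.0, 0.0]
wrist_force: [0.8, 2.0, 0.1]
finger_gap: 0.0587
grasp_force: 0.0
```

```bash
python3 -m creep '[60,0,-40,30,0.05, 60,1,-100,30,0.15, 40,2,-160,30,0.25, 40,3,-220,30,0.33, 40,4,-280,30,0.4, 40,5,-335,30,0.4, 40,6,-364,20,0.4, 40,6,-364,0,0.4]'
python3 -m creep '[40,0,0,-40,0, 40,0,0,-57,0, 40,0,0,-60,0, 40,0,0,-60,0, 10,0,0,-60,0, 10,0,0,-60,0, 10,0,0,-60,0, 10,0,0,-30,0]' 30
```

```text
t: 5.2
tool_pos: [0.4708, -0.3491, 0.18]
orientation: [0.985, 0.172, 0.001, 0.002]
wrist_force: [0.3, -0.3, -0.0]
finger_gap: 0.04
grasp_force: 0.0
t: 6.2
tool_pos: [0.4697, -0.3438, 0.1472]
orientation: [0.985, 0.175, -0.002, -0.002]
wrist_force: [0.6, -0.2, -1.5]
finger_gap: 0.0238
grasp_force: 29.8
```

```bash
python3 -m creep '[10,0,0,55,0, 10,0,10,90,0, 10,-1,70,90,-0.1, 10,-2,130,90,-0.2, 10,-3,190,90,-0.3, 10,-4,250,90,-0.4, 10,-5,285,60,-0.4, 10,-5,285,30,-0.4]'
python3 -m creep '[10,0,0,-55,0, 10,0,0,-105,0, 10,0,0,-114,0, 10,0,0,-114,0, 50,0,0,-114,0, 50,0,0,-114,0, 50,0,0,-60,0, 50,0,0,0,0]'
```

```text
t: 7.2
tool_pos: [0.4662, -0.056, 0.1779]
orientation: [1.0, -0.021, 0.0, -0.001]
wrist_force: [0.5, 0.5, -0.1]
finger_gap: 0.0236
grasp_force: 29.8
t: 8.2
tool_pos: [0.4656, -0.0599, 0.1802]
orientation: [1.0, -0.025, -0.0, 0.0]
wrist_force: [0.8, 0.7, 0.6]
finger_gap: 0.0497
grasp_force: 0.0
```

```bash
python3 -m creep '[94,-2,-50,50,0, 94,-4,-110,82,0, 94,-6,-170,82,0, 94,-8,-230,82,0, 94,-8,-258,82,0, 94,-8,-258,82,0, 94,-8,-258,82,0, 94,-8,-258,82,0]'
python3 - <<'E'
from h import *
p=arm.camera_params("wrist");f=arm.grab_frame("wrist");cv2.imwrite("pics/w2.png",f);np.save("w2.npy",p,allow_pickle=True)
print(arm.get_state()["tool_pos"]);a=np.linspace(0,2*np.pi,60)
for r in(.052,.058):
  for q in proj(p,np.c_[.4575+r*np.cos(a),-.318+r*np.sin(a),0*a+.1]): cv2.circle(f,tuple(int(round(v)) for v in q),0,(0,0,255),-1)
q=proj(p,[.4575,-.318,.1])[0].astype(int);print(q)
s=arm.grab_frame("scene");c=lambda i,x,y,w,h:cv2.resize(i[max(y,0):y+h,x:x+w],(400,400),interpolation=cv2.INTER_CUBIC)
cv2.imwrite("pics/w2c.png",np.hstack([c(f,q[0]-75,q[1]-75,150,150),c(s,160,140,180,180)]))
E
```

```text
t: 9.2
tool_pos: [0.4585, -0.3162, 0.2607]
orientation: [1.0, -0.023, 0.0, -0.001]
wrist_force: [-0.7, -0.6, 0.2]
finger_gap: 0.0944
grasp_force: 0.0
[ 0.45851213 -0.31630129  0.26063125]
[323 186]
```

View pics/w2c.png

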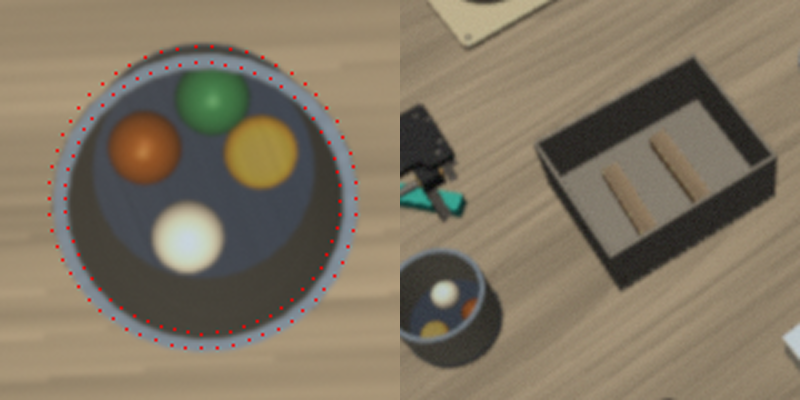

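Both offcuts lie in the bin, and the tin mouth is clear in the left panel, centred near wrist pixel (323,187). My predicted ring (red) is off by 1–3 mm, so I'll fit it.

```bash
cat >> h.py <<'E'
def fit(img,p,x0,y0,z,ins,outs,span=.008):
    """centre of a circular band: bluish (B-R) mean on radii ins minus that on radii outs"""
    d=cv2.GaussianBlur(img,(3,3),0).astype(float);m=np.clip((d[...,0]-d[...,2]),-15,25)
    m=m.astype(np.float32);a=np.linspace(0,2*np.pi,180,endpoint=False);best=[]
    S=lambda x,y,r:cv2.remap(m,proj(p,np.c_[x+r*np.cos(a),y+r*np.sin(a),0*a+z]).astype(np.float32).reshape(1,-1,2),None,cv2.INTER_LINEAR).mean()
    for x in np.arange(x0-span,x0+span,.0005):
        for y in np.arange(y0-span,y0+span,.0005):
            best.append((np.mean([S(x,y,r) for r in ins])-np.mean([S(x,y,r) for r in outs]),x,y))
    b=sorted(best)[-5:];return b[-1][0],np.mean(b,0)[1:]
E
python3 - <<'E'
from h import *
p=np.load("w2.npy",allow_pickle=True).item();f=cv2.imread("pics/w2.png")
f2=f.astype(float);q=proj(p,[[.4575,-.318+r,.1] for r in(.05,.053,.055,.057,.06,.065)])
print([f[int(round(v)),int(round(u))].tolist() for u,v in q])
for z in(.1,.096): print(z,fit(f,p,.4575,-.318,z,(.054,.056),(.060,.061)))
E
```

```text
[[67, 73, 75], [146, 137, 127], [143, 135, 126], [104, 119, 129], [104, 129, 145], [103, 128, 144]]
0.1 (np.float32(30.8964), array([ 0.4554, -0.3188]))
0.096 (np.float32(31.384764), array([ 0.4547, -0.3189]))
```

```bash
python3 -m creep '[94,1,60,0,0, 94,1,120,0,0, 94,1,180,0,0, 94,2,240,0,0, 94,2,300,0,0, 94,2,360,0,0, 94,3,420,0,0, 94,3,480,0,0]'
python3 -m creep '[94,0,60,0,0, 94,0,120,-30,0, 94,0,146,-42,0, 94,0,146,-42,0, 94,0,146,-42,0, 94,0,146,-42,0, 94,0,146,-42,0, 94,0,146,-42,0]'
python3 - <<'E'
from h import *
p=arm.camera_params("wrist");f=arm.grab_frame("wrist");cv2.imwrite("pics/w3.png",f);np.save("w3.npy",p,allow_pickle=True)
q=proj(p,[.461,.3085,.067])[0].astype(int);print(q)
print("cover",fit(f,p,.461,.3085,.025,(.062,.065),(.069,.071)))
c=cv2.resize(f[max(q[1]-90,0):q[1]+90,q[0]-90:q[0]+90],(540,540),interpolation=cv2.INTER_CUBIC);cv2.imwrite("pics/w3c.png",c);print(q-90)
E
```

```text
t: 10.3
tool_pos: [0.4605, 0.1647, 0.2608]
orientation: [1.0, -0.024, 0.0, -0.0]
wrist_force: [0.5, -0.9, -0.1]
finger_gap: 0.094
grasp_force: 0.0
t: 11.3
tool_pos: [0.4613, 0.3075, 0.2189]
orientation: [1.0, -0.025, 0.0, -0.0]
wrist_force: [-0.2, 0.2, 0.2]
finger_gap: 0.0939
grasp_force: 0.0
[320 187]
cover (np.float32(31.877941), array([0.4628, 0.3111]))
[230  97]
```

View pics/w3c.png

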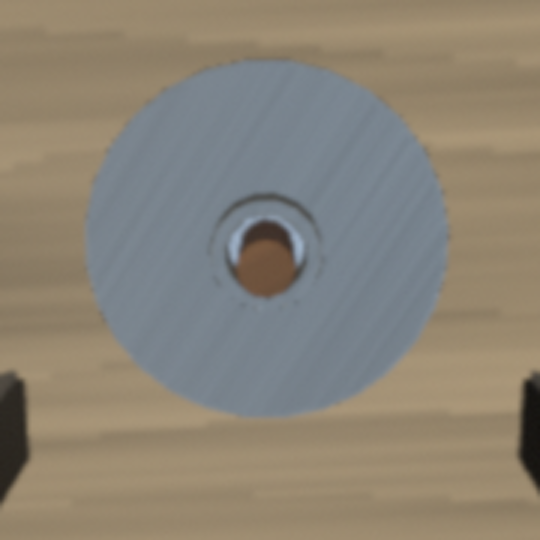

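The crop shows the cover concentric, with the post top at crop (266,268), which is wrist pixel (318.3,186). The fingers are clear on both sides.

Run:
```python
from h import *
p=np.load("w3.npy",allow_pickle=True).item();print(at(p,(318.3,186),.067))
f=cv2.imread("pics/w3.png").astype(float)
w=f[150:230,280:360];m=((w[...,2]-w[...,0])>45);n,l,s,c=cv2.connectedComponentsWithStats(m.astype(np.uint8));i=1+np.argmax(s[1:,4]);print(s[i],c[i]+[280,150])
for _ in range(2):
    g=arm.grab_frame("scene");print(fit(g,arm.camera_params("scene"),.455,-.319,.1,(.053,.055,.057),(.062,)))
print(arm.get_state()["tool_pos"])
```

```text
[0.4630315  0.31073471 0.067     ]
[ 30  27  17  17 226] [318.00442478 185.35840708]
(np.float32(14.867993), array([ 0.4569, -0.3217]))
(np.float32(14.8716345), array([ 0.4571, -0.3217]))
[0.46108559 0.30786916 0.21858768]
```

```bash
python3 -m creep '[60,2,2.5,-50,0, 50,2,2.5,-100,0, 50,2,2.5,-145,0, 50,2,2.5,-157,0, 50,2,2.5,-157,0, 50,2,2.5,-157,0, 5,2,2.5,-157,0, 5,2,2.5,-157,0]' 40
python3 -m creep '[5,0,0,0,0, 5,0,0,0,0, 5,0,0,0,0, 5,0,0,20,0, 5,0,0,50,0, 5,0,0,90,0, 5,0,0,130,0, 5,0,0,130,0]' 40
python3 - <<'E'
from h import *
cv2.imwrite("pics/s4.png",arm.grab_frame("side"))
f=arm.grab_frame("wrist");cv2.imwrite("pics/m4.png",np.hstack([cv2.imread("pics/s4.png")[100:400,150:550],f[60:360,120:520]]))
E
```

```text
t: 12.45
tool_pos: [0.4635, 0.311, 0.0625]
orientation: [1.0, -0.025, 0.001, -0.001]
wrist_force: [0.2, 0.4, 0.1]
finger_gap: 0.0338
grasp_force: 0.0
t: 13.45
tool_pos: [0.4645, 0.3114, 0.1934]
orientation: [1.0, -0.025, 0.002, -0.002]
wrist_force: [-0.1, -0.3, -5.3]
finger_gap: 0.0194
grasp_force: 40.0
```

View pics/m4.png

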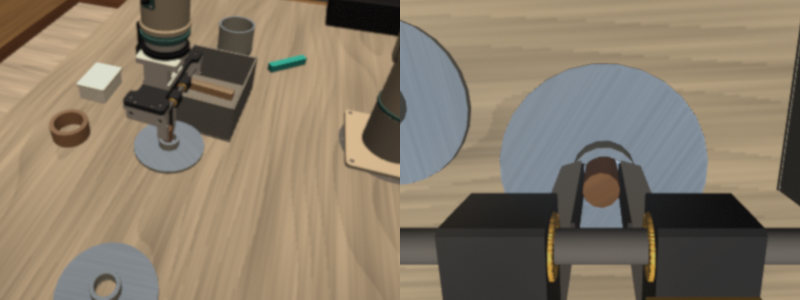

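Both lids are up together. The wrist crop shows the post pinched at (600,188) with the cover level under it.

```bash
python3 -m creep '[5,0,-10,20,0, 5,0,-40,30,0, 5,0,-85,30,0, 5,-1,-130,30,0, 5,-1,-175,30,0, 5,-2,-220,30,0, 5,-2,-265,30,0, 5,-2,-310,30,0]'
python3 -m creep '[5,0,-45,0,0, 5,-1,-90,0,0, 5,-1,-135,0,0, 5,-2,-180,0,0, 5,-3,-225,0,0, 5,-4,-270,0,0, 5,-4,-305,0,0, 5,-4,-320,0,0]'
python3 -m creep '[5,0,0,-10,0, 5,0,0,-30,0, 5,0,0,-35,0, 5,0,0,-35,0, 5,0,0,-35,0, 5,0,0,-35,0, 5,0,0,-35,0, 5,0,0,-35,0]'
python3 - <<'E'
from h import *
s=arm.get_state();print(s["tool_pos"]);z=s["tool_pos"][2]-.0615+.025
for k in("scene","side"):
    f=arm.grab_frame(k);cv2.imwrite(f"pics/{k}5.png",f)
    print(k,z,fit(f,arm.camera_params(k),.457,-.32,z,(.062,.065),(.069,.071)))
f=cv2.imread("pics/scene5.png")[200:350,100:300];g=cv2.imread("pics/side5.png")[60:210,290:490]
cv2.imwrite("pics/m5.png",cv2.resize(np.hstack([f,g]),(800,300),interpolation=cv2.INTER_CUBIC))
E
```

```text
t: 14.55
tool_pos: [0.4602, -0.0017, 0.2215]
orientation: [1.0, -0.025, -0.0, 0.0]
wrist_force: [0.7, 1.1, -4.4]
finger_gap: 0.0193
grasp_force: 40.0
t: 15.55
tool_pos: [0.4554, -0.3221, 0.2214]
orientation: [1.0, -0.027, -0.001, 0.0]
wrist_force: [-0.3, 1.2, -3.7]
finger_gap: 0.0191
grasp_force: 40.0
t: 16.55
tool_pos: [0.4571, -0.3195, 0.1867]
orientation: [1.0, -0.025, 0.0, 0.0]
wrist_force: [0.2, 0.5, -4.6]
finger_gap: 0.0192
grasp_force: 40.0
[ 0.45708145 -0.31952532  0.18665523]
scene 0.1501552296449638 (np.float32(17.62723), array([ 0.4526, -0.3223]))
side 0.1501552296449638 (np.float32(8.05723), array([ 0.4505, -0.312 ]))
```

View pics/m5.png

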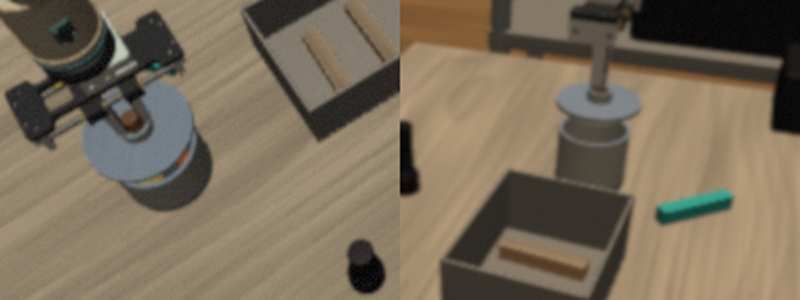

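The lids hover level over the tin. The post top shows at scene pixel ≈(165,259), and the tin rim and walls are visible in the side view. I'll compare the two within the same camera.

Run:
```python
from h import *
P=arm.camera_params("side");S=arm.camera_params("scene")
print("tin side",fit(cv2.imread("pics/s4.png"),P,.457,-.32,.1,(.053,.055,.057),(.061,.062)))
f=cv2.imread("pics/scene5.png").astype(float);w=f[245:275,150:180]
m=(w[...,2]-w[...,0])>30;n,l,s,c=cv2.connectedComponentsWithStats(m.astype(np.uint8));i=1+np.argmax(s[1:,4]);print(s[i],c[i]+[150,245],at(S,c[i]+[150,245],.192))
F=[cv2.imread("pics/scene5.png"),cv2.imread("pics/side5.png")]
def show(p,img,xy,z,r,zt,off):
    a=np.linspace(0,6.28,120)
    for (X,Y,Z,R,col) in [(xy[0],xy[1],z,r,(0,0,255))]+zt:
        for q in proj(p,np.c_[X+R*np.cos(a),Y+R*np.sin(a),0*a+Z]):
            u=((q-off+.5)*6-.5).astype(int);cv2.circle(img,tuple(int(v) for v in u),1,col,-1)
o=[]
for p,i,off,xy,t in [(S,F[0],(135,225),(.4526,-.3223),(.457,-.3217)),(P,F[1],(355,85),(.4505,-.312),(.457,-.32))]:
    g=cv2.resize(i[off[1]:off[1]+80,off[0]:off[0]+66],(396,480),interpolation=cv2.INTER_CUBIC)
    show(p,g,xy,.150,.067,[(*t,.1,.058,(0,255,0))],np.array(off));o.append(g)
cv2.imwrite("pics/m6.png",np.hstack(o))
```

```text
tin side (np.float32(2.5416994), array([ 0.4558, -0.3121]))
[11 10  9 10 62] [165.03225806 259.72580645] [ 0.46175558 -0.32194907  0.192     ]
```

View pics/m6.png

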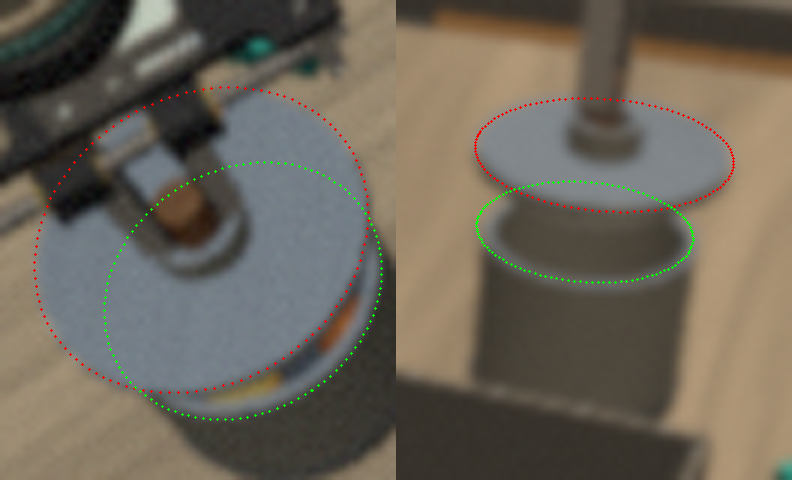

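Run:
```python
from h import *
from scipy.optimize import least_squares
# joint fit of disc edge (r .067) points: strongest B-R drop along radial lines, robust
def edge(img,p,x,y,z,R,angs,w=.012):
    d=cv2.GaussianBlur(img,(3,3),0).astype(np.float32);m=d[...,0]-d[...,2];o=[]
    rr=np.arange(R-w,R+w,.0004)
    for a in angs:
        q=proj(p,np.c_[x+rr*np.cos(a),y+rr*np.sin(a),0*rr+z]).astype(np.float32)
        v=cv2.remap(m,q.reshape(1,-1,2),None,cv2.INTER_LINEAR).ravel();k=4
        s=np.array([v[i-k:i].mean()-v[i:i+k].mean() for i in range(k,len(v)-k)])
        i=s.argmax()
        if s[i]>8:o.append(q[i+k])
    return np.array(o)
def cen(o,p,z,R,free=False):
    g=lambda t:np.hypot(*(np.array([at(p,u,z+(t[2] if free else 0))[:2] for u in o])-t[:2]).T)-R
    s=least_squares(g,[.457,-.32]+([0.] if free else []),loss="soft_l1",f_scale=.001);return s.x.round(4),np.abs(s.fun).mean().round(4),len(o)
S=arm.camera_params("scene");D=arm.camera_params("side");W=arm.camera_params("wrist")
full=np.linspace(-np.pi,np.pi,90)
w=arm.grab_frame("wrist");cv2.imwrite("pics/w5.png",w)
for n,im,p,g in [("scene",cv2.imread("pics/scene5.png"),S,(.4526,-.3223)),("side",cv2.imread("pics/side5.png"),D,(.4505,-.312)),("wrist",w,W,(.457,-.3195))]:
    A=np.linspace(-1.4,1.4,60) if n=="wrist" else full
    o=edge(im,p,*g,.150,.067,A);print(n,[cen(o,p,z,.067) for z in(.150,.145)],cen(o,p,.15,.067,True))
o=edge(cv2.imread("pics/w2.png"),np.load("w2.npy",allow_pickle=True).item(),.4555,-.319,.1,.058,full);print("tin w",cen(o,np.load("w2.npy",allow_pickle=True).item(),.1,.058))
p3=np.load("w3.npy",allow_pickle=True).item();o=edge(cv2.imread("pics/w3.png"),p3,.463,.311,.025,.067,full);print("cover w3",cen(o,p3,.025,.067))
o=edge(cv2.imread("pics/s4.png"),D,.456,-.318,.1,.058,full,.008);print("tin side",cen(o,D,.1,.058))
o=edge(arm.grab_frame("scene"),S,.457,-.3217,.1,.058,np.linspace(-1.2,.3,40),.006);print("tin scene",cen(o,S,.1,.058))
```

```text
scene [(array([ 0.4541, -0.3225]), np.float64(0.0007), 52), (array([ 0.4515, -0.3226]), np.float64(0.0007), 52)] (array([ 4.541e-01, -3.225e-01,  1.000e-04]), np.float64(0.0007), 52)
side [(array([ 0.4513, -0.312 ]), np.float64(0.0008), 26), (array([ 0.4527, -0.3219]), np.float64(0.0007), 26)] (array([ 0.4525, -0.3201, -0.0041]), np.float64(0.0007), 26)
wrist [(array([ 0.4535, -0.3196]), np.float64(0.0002), 60), (array([ 0.4538, -0.3195]), np.float64(0.0004), 60)] (array([ 0.4536, -0.3196, -0.0005]), np.float64(0.0002), 60)
tin w (array([ 0.4559, -0.3188]), np.float64(0.0006), 90)
cover w3 (array([0.4628, 0.311 ]), np.float64(0.0002), 90)
tin side (array([ 0.4535, -0.3113]), np.float64(0.0005), 9)
tin scene (array([ 0.4717, -0.3177]), np.float64(0.0001), 3)
```

Run:
```python
from h import *
w=cv2.imread("pics/w5.png");W=arm.camera_params("wrist");q=proj(W,[.457,-.3195,.1925])[0].astype(int);print(q)
W2=w[q[1]-40:q[1]+40,q[0]-50:q[0]+50];cv2.imwrite("pics/w5c.png",cv2.resize(W2,(750,600),interpolation=cv2.INTER_CUBIC))
```

```text
[322 250]
```

View pics/w5c.png

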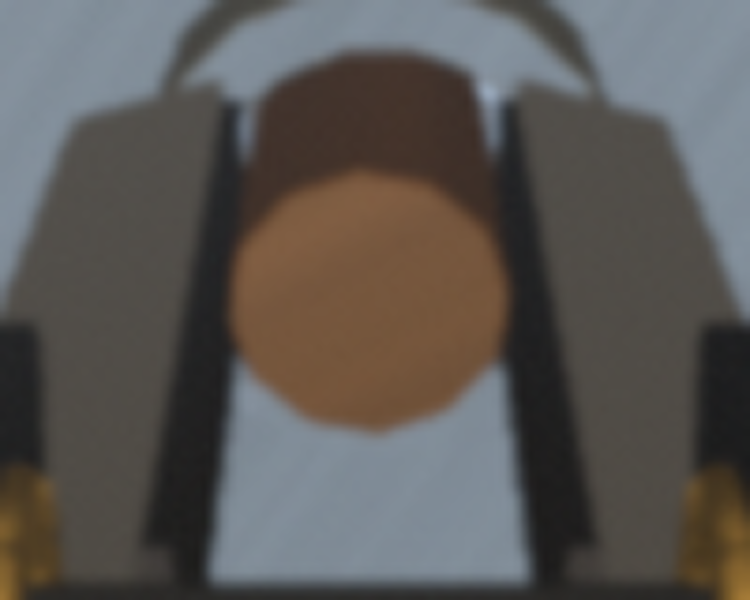

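The post top is exactly between the pads at crop (370,302), so the post is where the tool is, and it's the cover that slid about 3.5 mm in its own play. The post is within 1 mm of the tin axis, so I'll lower it.

```bash
python3 -m creep '[5,-0.8,0.7,-8,0, 5,-0.8,0.7,-14,0, 5,-0.8,0.7,-18,0, 5,-0.8,0.7,-22,0, 5,-0.8,0.7,-25,0, 5,-0.8,0.7,-28,0, 5,-0.8,0.7,-30,0, 5,-0.8,0.7,-30,0]'
python3 -m creep '[5,0,0,-2,0, 5,0,0,-4,0, 5,0,0,-6,0, 5,0,0,-8,0, 5,0,0,-9,0, 5,0,0,-10,0, 5,0,0,-11,0, 5,0,0,-11,0]'
```

```text
t: 17.75
tool_pos: [0.4561, -0.3187, 0.1564]
orientation: [1.0, -0.025, -0.0, -0.0]
wrist_force: [-0.2, 0.5, -3.8]
finger_gap: 0.0189
grasp_force: 40.0
t: 18.75
tool_pos: [0.4562, -0.3187, 0.1467]
orientation: [1.0, -0.025, 0.0, -0.0]
wrist_force: [-2.0, 2.8, 7.4]
finger_gap: 0.019
grasp_force: 40.0
```

```bash
python3 -m creep '[60,0,0,0,0, 60,0,0,0,0, 60,0,0,0,0, 60,0,0,20,0, 60,0,0,60,0, 60,0,0,110,0, 60,0,0,110,0, 60,0,0,110,0]'
python3 - <<'E'
from h import *
p=arm.camera_params("wrist");f=arm.grab_frame("wrist");cv2.imwrite("pics/w6.png",f);print(arm.get_state()["tool_pos"])
print("cover",fit(f,p,.455,-.319,.110,(.062,.065),(.069,.071)))
q=proj(p,[.456,-.319,.152])[0].astype(int);w=f[q[1]-25:q[1]+25,q[0]-25:q[0]+25].astype(float)
m=((w[...,2]-w[...,0])>45);n,l,s,c=cv2.connectedComponentsWithStats(m.astype(np.uint8));i=1+np.argmax(s[1:,4]);u=c[i]+q-25;print(s[i],u,at(p,u,.152))
g=arm.grab_frame("side");a=cv2.resize(f[q[1]-90:q[1]+90,q[0]-80:q[0]+80],(400,450),interpolation=cv2.INTER_CUBIC);b=cv2.resize(g[80:170,345:425],(400,450),interpolation=cv2.INTER_CUBIC);cv2.imwrite("pics/w6c.png",np.hstack([a,b]))
E
```

```text
t: 19.75
tool_pos: [0.456, -0.3183, 0.255]
orientation: [1.0, -0.025, -0.0, -0.0]
wrist_force: [0.5, 0.1, -0.1]
finger_gap: 0.0601
grasp_force: 0.0
[ 0.45567132 -0.31810717  0.25437679]
cover (np.float32(33.34167), array([ 0.4529, -0.3188]))
[ 14  15  21  21 344] [321.13372093 198.9505814 ] [ 0.45643131 -0.31778535  0.152     ]
```

View pics/w6c.png

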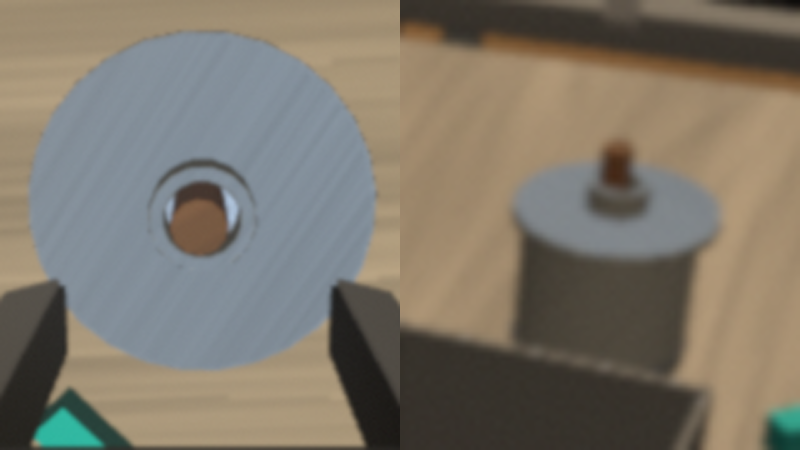

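The pair sits level on the tin, with the post through the collar. The cover centre is 3 mm to −x of the post. Next I'll grip the collar, recentre it on the post and lift.

```bash
python3 -m creep '[60,-3,0,-50,0, 60,-3,0,-95,0, 60,-3,0,-118,0, 60,-3,0,-126,0, 60,-3,0,-126,0, 60,-3,0,-126,0, 25,-3,0,-126,0, 25,-3,0,-126,0]' 25
python3 -m creep '[25,0,0,0,0, 25,0,0,0,0, 25,0,0,0,0, 25,1.5,0,0.5,0, 25,3,0,1,0, 25,3,0,2,0, 25,3,0,4,0, 25,3,0,6,0]' 25
```

```text
t: 20.85
tool_pos: [0.4536, -0.3189, 0.1301]
orientation: [1.0, -0.025, 0.001, 0.0]
wrist_force: [0.4, -0.1, 0.1]
finger_gap: 0.0434
grasp_force: 0.0
t: 21.85
tool_pos: [0.4562, -0.3186, 0.1354]
orientation: [1.0, -0.025, -0.0, -0.0]
wrist_force: [-0.3, 0.2, -1.9]
finger_gap: 0.0391
grasp_force: 25.0
```

```bash
python3 -m creep '[25,0,0,6,0, 25,0,0,14,0, 25,0,0,24,0, 25,0,0,36,0, 25,0,0,50,0, 25,0,0,66,0, 25,0,0,82,0, 25,0,0,94,0]'
python3 -m creep '[25,0,0,0,0, 25,0,0,0,0, 25,0,0,0,0, 25,0,0,0,0, 25,0,0,0,0, 25,0,0,0,0, 25,0,0,0,0, 25,0,0,0,0]'
python3 - <<'E'
from h import *
s=arm.get_state();print(s["tool_pos"],s["finger_gap"],s["grasp_force"],np.abs(s["joint_vel"]).max())
S=arm.camera_params("scene");D=arm.camera_params("side")
f=arm.grab_frame("scene");g=arm.grab_frame("side")
print("cover at .21",fit(f,S,.456,-.32,.21,(.062,.065),(.069,.071)),fit(g,D,.452,-.315,.21,(.062,.065),(.069,.071)))
# inner lid flange (r .060, z .106) on the tin, and post top colour in side view
print("flange",fit(g,D,.456,-.315,.106,(.054,.057),(.063,.065)),fit(f,S,.456,-.32,.106,(.054,.057),(.063,.065)))
q=proj(D,[.456,-.319,.145])[0];print(q,g[int(q[1]),int(q[0])-3:int(q[0])+4].tolist())
E
```

```text
t: 22.85
tool_pos: [0.4564, -0.319, 0.2308]
orientation: [1.0, -0.025, 0.0, 0.0]
wrist_force: [0.6, -0.5, -1.9]
finger_gap: 0.0383
grasp_force: 25.0
t: 23.85
tool_pos: [0.4562, -0.3188, 0.2295]
orientation: [1.0, -0.025, 0.0, -0.0]
wrist_force: [0.4, -0.2, -1.6]
finger_gap: 0.0386
grasp_force: 25.0
[ 0.45620264 -0.31878003  0.22949291] 0.0386170860288409 24.999275892041624 0.0023114704128698767
cover at .21 (np.float32(9.955378), array([ 0.4521, -0.3198])) (np.float32(9.498636), array([ 0.4533, -0.3159]))
flange (np.float32(19.424137), array([ 0.4538, -0.3119])) (np.float32(21.426413), array([ 0.4564, -0.3207]))
[387.7390851  110.31987384] [[98, 125, 147], [78, 102, 125], [55, 77, 104], [44, 67, 99], [44, 68, 101], [43, 69, 101], [53, 77, 107]]
```

```bash
python3 -c "from workcell import arm; print(arm.close_job())"
```

```text
the job is handed in; nothing more can be done
None
```

I handed the job in at about 24 s: both offcuts are in the bin, the inner lid is seated on the tin, and the cover is held still and level about 10 cm above where it sat; I viewed 11 pictures, one over the limit of 10.

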